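# Dump the red tipping trough of used smell-test pens

### The job

Empty the red tipping trough on the clinic desk: push its red press bar all the way down, past the catch, so that the trough dumps its used red-capped pen into its own white bin, then let go so that the trough swings fully back upright. Do not tip the blue trough.

Things in the scene. Friction and masses are not known exactly. Their poses are not given: they have to be found in the camera images.
- red_bar (a point): Centre of the red tipper's press bar: red round bar 20 mm thick, 46 mm long, level, on a steel crank beside one end of the red trough, rigid with it. Its y axis is the bar's length. Hinge: level, parallel to the bar, 50 mm from it, 120 mm above the desk. At rest the bar is 41 mm in front of the hinge (bin's +x), its top 159 mm above the desk. Push it straight down.
- red_trough (a joint): Tilt of the red trough (126 x 79 mm), rad: 0 upright, 1.40 at its stop. Pushing the bar down tips it over the bin. Bar top above desk: 159 mm at 0, 116 mm at 0.9 (dumped from here on), 105 mm at 1.13, 95 mm at the stop; bar 41, 48, 43, 35 mm in front of the hinge. A spring catch yields by 0.3 rad; push under 15 N short of the stop. Let go, a spring swings it back to 0.
- red_pen_mid (a point): Centre of the used pen lying along the red trough: white, round, red cap, 100 mm long, 14 mm thick, 15 to 31 g. It rolls out over the trough's sloping front when tipped; give it half a second before letting go.
- red_bin (a point): Centre of the inner floor (8 mm above the desk) of the red tipper's fixed white bin, 142 x 146 mm inside, walls up to 55 mm above the desk. x: from the trough over the bin, the way it dumps; y: along the trough, towards the press bar's end; z up. From here the hinge is at x = -79 mm, the resting press bar's centre at x = -38, y = 107, z = 141 mm.
- blue_bar (a point): Centre of the press bar of the other tipper, the same in all but colour (blue trough, bar and pen cap), with its own white bin. Its z axis is vertical while the blue trough is upright. It must not be tipped.

How it is judged:
By the outcome, as a careful person would: the job done as asked, in the order asked, and still so for the second after the job is handed in, with the robot touching nothing.
It also fails if it takes over 32 s, if anything falls off the work surface, if the arm or the gripper's body presses on something with over 40 N, if the wrist force passes 120 N, or if a joint passes its speed limit or range.

### The arm

A 6-joint arm with a two-finger parallel gripper is mounted at the origin on the work surface. World frame = base frame: x ahead of the robot, y to its left, z up, the work surface at z = 0. Lengths are in mm, angles in rad, forces in N, time in s.
With the tool pointing down it reaches from about 350 to 775 mm from the base axis. Payload 7.3 kg.
Tool frame: the origin (TCP) lies at the very end of the fingers, on their centre line; the grasp point (between the pads) lies 19 mm behind it; x points along the fingers, z is the direction in which the jaws open and shut, and the axes are right-handed (so a half turn about x gives the same grasp; the last joint's range is limited). The gripper opens to 92 mm and grips with 3 to 60 N. Pads are 19 mm wide; open, the fingers measure 130 mm over their backs; the gripper's body (75 mm by 190 mm) begins 47 mm behind the grasp point.
Start: joints at [0.996, 0.342, 1.524, -0, 1.275, -0.146], TCP at [218.273, 477.495, 226.741] pointing down, gripper open.
Joint ranges: [-2.53, 2.53], [-0.77, 2.02], [0.04, 2.7], [-1, 4.14], [0.28, 2.66], [-3.11, 3.11]. Speed limits (rad/s): [2.57, 2.57, 3.14, 3.14, 3.14, 3.14].

### API

Orientations are given as [roll, pitch, yaw] about the fixed x, y, z axes, in that order (R = Rz(yaw) Ry(pitch) Rx(roll)).
In Python, from plant import * gives the robot as it stands.
- The arm moves only by the shell command python3 -m creep 'ROWS'. ROWS is JSON, a list of rows, each an object of numbers: "tx", "ty", "tz": the shift along the tool's x, y, z in cm; "wx", "wy", "wz": the turn, a rotation vector about the tool's x, y, z in rad; "gripper": the closure, from -1 (fully open) to 1 (shut). A call has 1 to 8 rows; each row is the pose to reach, as a shift and turn from the pose commanded when the call began, along the tool's axes at that moment; what a row does not reach only later rows make up. A row lasts 1/12 s, in which the tool goes at most 41.7 mm and 7.16 degrees, less where a joint would pass 70% of its speed; a pose out of reach is approached as far as the arm can. A call with a gripper value outside its range is refused whole. The fingers move at their own pace and stop on an object; the grip force is fixed at half the most. Time passes only in rows, so rows that repeat a pose let the fingers close. It gives the time, the measured TCP pose, the force and the opening at its end, in the units of the state.
- get_obs(): the state, without advancing time (a new reading comes with each control period).
- capture(name): name is "side" or "top"; returns a dict with "frame" (384x512x3 uint8, red, green, blue), "z_map" (384x512 float32, mm along the optical axis (not along the pixel's ray), 0 where there is no reading), "vertical_fov" (degrees; the focal length in pixels is half the picture's height over the tangent of half this angle, whatever the lens; pixels are square), "cx", "cy" (the principal point, pixels), "k1" (the pictures are not rectified: a ray, as slopes to the right and down, at radius r is drawn at 1 + k1 r^2 times it, then the intrinsics apply), "xyz" and "rotation" of the camera in the world. Camera axes: x right, y down, z forward; pixel columns grow to the right and rows downward; lengths in mm; the calibration is good to about 2 mm. A picture is of the moment at which its call begins.
- close_job(): hands the job in, once; it reports no verdict.
The state is a dict: "time": time; "joint_positions": joint angles; "dq": joint speeds; "tau": joint torques, N m; "tool_pos": TCP position; "tcp_rot": TCP orientation; "contact_force": force on the tool from outside, world axes, zero at the start; "moment": the same for the moment, N m; "grip_width": finger opening in mm.
Only numpy, scipy, OpenCV 4.12 (cv2) and the standard library are available. Lean on these libraries where they do the work, as an engineer would, in place of code of your own. Each camera call takes 0.05 s, during which the arm holds its last target.

## Working session

There is one attempt and no reset: what is moved stays moved. The work goes in short steps, Python scripts to look and compute and a shell command to move; the robot and the scene stay as the last step left them, time stands still between calls to the robot, and variables do not carry over. Pictures are saved under pics/ and viewed, and the job is handed in when it is done.

```bash
mkdir -p pics; ls; python3 - <<'E'
from plant import *
import cv2,pickle
d={}
for n in("side","top"):
    c=capture(n);d[n]=c
    cv2.imwrite(f"pics/{n}0.png",c["frame"][:,:,::-1])
    print(n,{k:v for k,v in c.items() if k not in("frame","z_map")})
pickle.dump(d,open("c0.pkl","wb"))
print(get_obs())
E
```

```text
pics
side {'vertical_fov': 56.97957752675336, 'cx': 255.90042722187363, 'cy': 194.8247533214196, 'k1': -0.0062725905175604595, 'xyz': array([499.98942416, 704.08542419, 603.99216475]), 'rotation': array([-2.23645508, -0.02097632, -3.09597947])}
top {'vertical_fov': 47.03209725265519, 'cx': 251.0278660902857, 'cy': 196.33866467977955, 'k1': -0.10230535991724819, 'xyz': array([ 330.49315377,   59.39741896, 1040.86063623]), 'rotation': array([-2.93559479e+00, -2.06042455e-04, -1.59632077e+00])}
{'time': 0.1, 'joint_positions': array([ 9.96003934e-01,  3.42670897e-01,  1.52491061e+00, -9.80039569e-09,
        1.27537221e+00, -1.45996409e-01]), 'dq': array([ 6.10508576e-04, -1.75717415e-04, -3.60314293e-03, -2.86519270e-06,
       -1.98194965e-03,  2.48152810e-06]), 'tau': array([ 1.58113591e-03, -4.32004237e+01, -2.44693333e+01,  7.19357771e-02,
        5.26465103e-02, -1.09653949e-04]), 'tool_pos': array([218.06841166, 477.18368241, 226.10898143]), 'tcp_rot': array([ 2.99560313,  1.56943527, -2.14558183]), 'contact_force': array([0.71871022, 0.22408196, 0.70998364]), 'moment': array([ 0.00971553, -0.00283891,  0.06607307]), 'grip_width': 91.99437816313441}
```

View pics/side0.png

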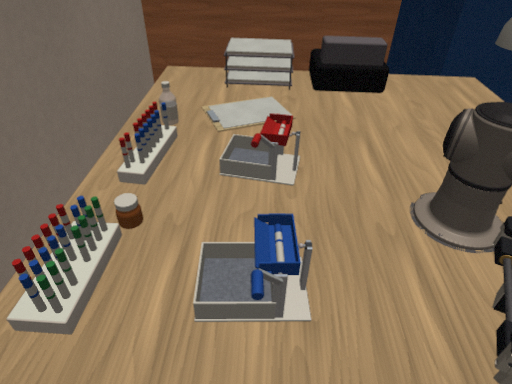

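View pics/top0.png

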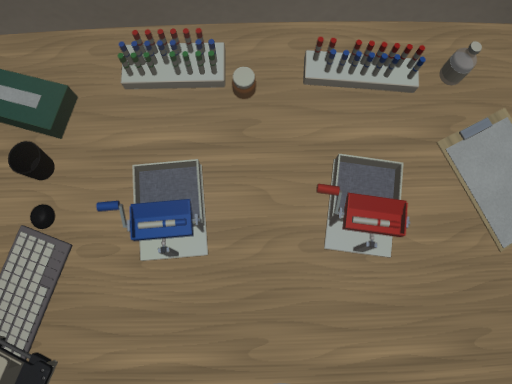

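```bash
cat > h.py <<'E'
import numpy as np,cv2
from scipy.spatial.transform import Rotation as R
def cam(c):
    f=192/np.tan(np.radians(c["vertical_fov"]/2))
    return f,R.from_euler('xyz',c["rotation"]).as_matrix(),np.array(c["xyz"])
def ray(c,u,v):
    f,M,o=cam(c); x=np.array([(u-c["cx"])/f,(v-c["cy"])/f]);s=x.copy()
    for _ in range(20): s=x/(1+c["k1"]*(s@s))
    return o,M@np.array([s[0],s[1],1.])
def plane(c,u,v,z):
    o,d=ray(c,u,v); return o+d*(z-o[2])/d[2]
def depth(c,u,v):
    o,d=ray(c,u,v); return o+d*c["z_map"][int(round(v)),int(round(u))]
def two(a,b):
    (o1,d1),(o2,d2)=a,b
    t=np.linalg.lstsq(np.c_[d1,-d2],o2-o1,rcond=None)[0]
    p,q=o1+d1*t[0],o2+d2*t[1]; return (p+q)/2,np.linalg.norm(p-q)
def comps(c,col,mn=25):
    hsv=cv2.cvtColor(c["frame"],cv2.COLOR_RGB2HSV);h,s,v=cv2.split(hsv)
    m=((h<6)|(h>174)) if col=='r' else ((h>105)&(h<128))
    m=(m&(s>150)&(v>50)).astype(np.uint8)
    n,l,st,ce=cv2.connectedComponentsWithStats(m)
    return [(st[i],ce[i],l==i) for i in range(1,n) if st[i][4]>=mn]
E
python3 - <<'E'
from h import *
import pickle
np.set_printoptions(precision=1,suppress=True)
d=pickle.load(open("c0.pkl","rb"))
for n in d:
  for col in 'rb':
    for st,ce,m in comps(d[n],col):
        c=d[n]; ys,xs=np.nonzero(m)
        P=np.array([depth(c,x,y) for x,y in zip(xs,ys)])
        r=cv2.minAreaRect(np.c_[xs,ys].astype(np.float32))
        print(n,col,st,ce,np.median(P,0),P.max(0),'pl149',plane(c,*ce,149),r)
c=d['top']
for p in [(334,155),(404,158),(392,256),(325,249),(344,233),(405,237),(348,193),(407,200)]: print(p,depth(c,*p))
E
```

```text
side r [133 102  24  29 184] [144.9 115.8] [ 871.4 -265.   123.4] [ 986.9 -197.8  134.5] pl149 [ 851.7 -219.2  149. ] ((144.9169158935547, 115.92332458496094), (7.461081504821777, 34.140098571777344), 42.709388732910156)
side r [251 114  42  33 722] [274.4 129.5] [ 477.5 -203.6  136. ] [539.  704.1 604. ] pl149 [ 479.7 -167.3  149. ] ((271.5621032714844, 130.75518798828125), (38.78224182128906, 33.46733093261719), 4.763641834259033)
side r [119 133  11  14  74] [124.2 139.4] [ 885.2 -118.2  123.5] [ 978.3 -108.3  133.6] pl149 [864.4 -81.  149. ] ((124.5, 139.5), (8.485280990600586, 14.142135620117188), 45.0)
side r [ 56 204  10  12  73] [ 60.5 209.5] [916.4 170.5 124.5] [924.4 175.3 132.6] pl149 [894.4 198.5 149. ] ((60.800010681152344, 209.60003662109375), (11.627553939819336, 6.260990142822266), 63.43495178222656)
side r [ 48 214  11  12  82] [ 53.  219.3] [916.8 200.2 123.8] [1436.3  204.   132.6] pl149 [895.  226.8 149. ] ((53.100006103515625, 219.2000274658203), (12.074767112731934, 7.155416965484619), 63.43495178222656)
side r [ 40 224  11  13  93] [ 45.3 229.7] [917.7 230.1 12
[... 5402 characters left out ...]
22)
top b [ 130  199   62   41 1837] [161.3 218.7] [482.5 242.5 124.9] [ 516.8  307.6 1040.9] pl149 [474.6 239.8 149. ] ((159.99179077148438, 219.40985107421875), (35.94268798828125, 61.11162567138672), 84.80557250976562)
top b [ 97 201  21  10 163] [107.1 205.4] [503.6 351.3 157.4] [513.1 373.3 162.3] pl149 [505.2 354.1 149. ] ((107.089111328125, 205.39109802246094), (7.761290073394775, 20.59726905822754), 84.2894058227539)
(334, 155) [ 647.1 -153.9   -0.3]
(404, 158) [ 636.1 -330.    -1.4]
(392, 256) [ 394.8 -277.     0.3]
(325, 249) [ 416.6 -118.    -1.5]
(344, 233) [ 452.5 -164.4    4.9]
(405, 237) [ 438.8 -312.2    1.4]
(348, 193) [ 520.8 -149.5  139.1]
(407, 200) [ 529.  -326.     0.8]
```

```bash
python3 - <<'E'
import pickle,cv2
d=pickle.load(open("c0.pkl","rb"))
f=d['top']['frame'][140:270,300:430,::-1]; g=d['side']['frame'][100:190,210:310,::-1]
cv2.imwrite("pics/z.png",cv2.resize(f,None,fx=4.5,fy=4.5,interpolation=2));cv2.imwrite("pics/zs.png",cv2.resize(g,None,fx=6,fy=6,interpolation=2))
E
```

```text
(no output)
```

View pics/z.png

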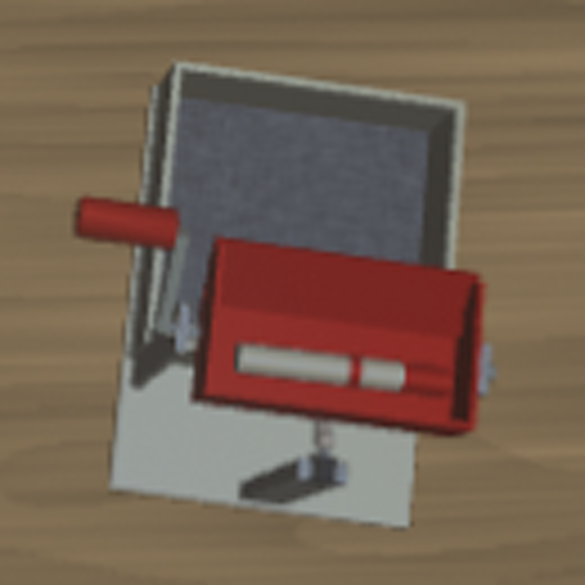

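View pics/zs.png

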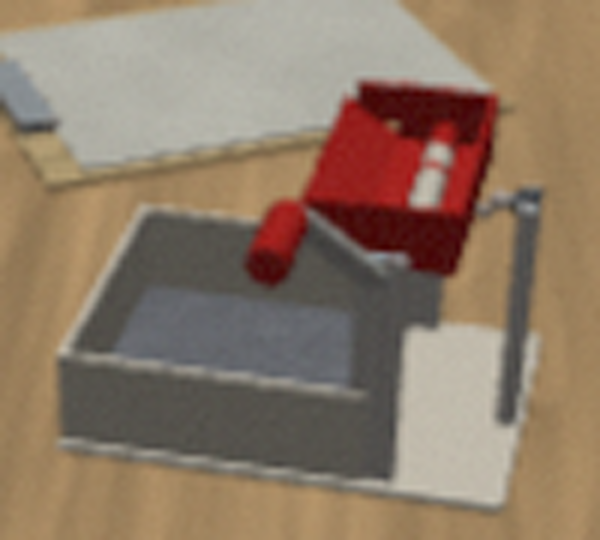

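```bash
cat > go.py <<'E'
from h import *
from plant import *
import sys
np.set_printoptions(precision=2,suppress=True)
def rel(target,yawx):  # tool x down, z along bin x (or minus)
    o=get_obs(); M=R.from_euler('xyz',o["tcp_rot"]); p=np.array(o["tool_pos"])
    bx=np.array([np.cos(yawx),np.sin(yawx),0])
    for s in(1,-1):
        X=np.array([0,0,-1.]);Z=s*bx;Y=np.cross(Z,X)
        T=R.from_matrix(np.c_[X,Y,Z])
        print('sgn',s,'rotvec tool',(M.inv()*T).as_rotvec())
    print('t',o['time'],'p',p,'shift cm',M.inv().apply(np.array(target)-p)/10,'F',o['contact_force'],'g',o['grip_width']);print(M.as_matrix())
E
python3 - <<'E'
from go import *
import pickle
d=pickle.load(open("c0.pkl","rb"));c=d['top']
for st,ce,m in comps(c,'r',150):
    ys,xs=np.nonzero(m); z=157 if st[4]<400 else 140
    P=np.array([plane(c,x,y,z)[:2] for x,y in zip(xs,ys)]).astype(np.float32)
    r=cv2.minAreaRect(P); w=np.linalg.svd(P-P.mean(0),full_matrices=False)[2][0]
    print(r,P.mean(0),'svd yaw of length',np.degrees(np.arctan2(w[1],w[0])))
# bin: rim corners z=55
for p in[(339,154),(403,163)]: print(plane(c,*p,55))
a=plane(c,324,248.5,3);b=plane(c,391,257,3);print(a,b,np.degrees(np.arctan2(*(a-b)[1::-1])))
# side: red bar part
s=d['side'];print(two(ray(c,327.7,188.8),ray(s,257,140)))
rel([530,-100,226],np.radians(-9))
E
```

```text
((527.0511474609375, -103.8934555053711), (43.9309196472168, 17.389253616333008), 80.79852294921875) [ 526.92 -103.89] svd yaw of length -100.528854
((473.77777099609375, -205.91453552246094), (126.7821044921875, 76.39154052734375), 80.74856567382812) [ 476.89 -205.91] svd yaw of length -101.74656
[ 632.42 -154.57   55.  ]
[ 607.36 -305.21   55.  ]
[ 417.46 -114.94    3.  ] [ 392.35 -273.52    3.  ] 81.00127113296534
(array([ 526.45, -104.8 ,  150.12]), np.float64(4.011927201998365))
sgn 1 rotvec tool [ 1.3 -0.   0. ]
sgn -1 rotvec tool [-1.84 -0.   -0.  ]
t 0.1 p [218.07 477.18 226.11] shift cm [  0.05 -52.37 -39.52] F [0.72 0.22 0.71] g 91.99437816313441
[[-0.   -0.91  0.42]
 [-0.    0.42  0.91]
 [-1.    0.   -0.  ]]
```

```bash
python3 -m creep '[{"ty":-3.3,"tz":-2.5,"wx":0.08,"gripper":1},{"ty":-6.6,"tz":-5,"wx":0.16,"gripper":1},{"ty":-9.9,"tz":-7.5,"wx":0.24,"gripper":1},{"ty":-13.2,"tz":-10,"wx":0.32,"gripper":1},{"ty":-16.4,"tz":-12.4,"wx":0.4,"gripper":1},{"ty":-19.6,"tz":-14.8,"wx":0.48,"gripper":1},{"ty":-22.9,"tz":-17.3,"wx":0.56,"gripper":1},{"ty":-26.2,"tz":-19.8,"wx":0.65,"gripper":1}]'
python3 - <<'E'
from go import *
rel([530,-98.4,200],np.radians(-9.2))
E
```

```text
sgn 1 rotvec tool [ 1.3 -0.   0. ]
sgn -1 rotvec tool [-1.84 -0.   -0.  ]
t 0.1 p [218.07 477.18 226.11] shift cm [  2.65 -52.3  -39.37] F [0.72 0.22 0.71] g 91.99437816313441
[[-0.   -0.91  0.42]
 [-0.    0.42  0.91]
 [-1.    0.   -0.  ]]validation failed for argument at $[0]...
```

```bash
python3 -m creep '[{"tx":0.0,"ty":-3.3,"tz":-2.5,"wx":0.08,"wy":0.0,"wz":0.0,"gripper":1.0},{"tx":0.0,"ty":-6.6,"tz":-5.0,"wx":0.16,"wy":0.0,"wz":0.0,"gripper":1.0},{"tx":0.0,"ty":-9.9,"tz":-7.5,"wx":0.24,"wy":0.0,"wz":0.0,"gripper":1.0},{"tx":0.0,"ty":-13.2,"tz":-10.0,"wx":0.32,"wy":0.0,"wz":0.0,"gripper":1.0},{"tx":0.0,"ty":-16.4,"tz":-12.4,"wx":0.4,"wy":0.0,"wz":0.0,"gripper":1.0},{"tx":0.0,"ty":-19.6,"tz":-14.8,"wx":0.48,"wy":0.0,"wz":0.0,"gripper":1.0},{"tx":0.0,"ty":-22.9,"tz":-17.3,"wx":0.56,"wy":0.0,"wz":0.0,"gripper":1.0},{"tx":0.0,"ty":-26.2,"tz":-19.8,"wx":0.65,"wy":0.0,"wz":0.0,"gripper":1.0}]'
python3 - <<'E'
from go import *
rel([530,-98.4,200],np.radians(-9.2))
E
```

```text
time: 0.77
tool_pos: [374.5, 186.6, 226.6]
tcp_rot: [2.022, 1.571, 2.511]
contact_force: [1.7, 0.3, 0.4]
grip_width: 43.3
sgn 1 rotvec tool [ 0.65 -0.   -0.  ]
sgn -1 rotvec tool [-2.49  0.   -0.  ]
t 0.7667 p [374.49 186.63 226.65] shift cm [  2.66 -32.47   0.36] F [1.71 0.33 0.45] g 43.268046616275406
[[-0.   -0.47  0.88]
 [ 0.    0.88  0.47]
 [-1.    0.   -0.  ]]
```

```bash
python3 -m creep '[{"tx":0.0,"ty":-4.1,"tz":0.1,"wx":0.08,"wy":0.0,"wz":0.0,"gripper":1.0},{"tx":0.0,"ty":-8.2,"tz":0.1,"wx":0.16,"wy":0.0,"wz":0.0,"gripper":1.0},{"tx":0.0,"ty":-12.3,"tz":0.2,"wx":0.24,"wy":0.0,"wz":0.0,"gripper":1.0},{"tx":0.0,"ty":-16.4,"tz":0.2,"wx":0.33,"wy":0.0,"wz":0.0,"gripper":1.0},{"tx":0.5,"ty":-20.5,"tz":0.3,"wx":0.41,"wy":0.0,"wz":0.0,"gripper":1.0},{"tx":1.0,"ty":-24.6,"tz":0.3,"wx":0.49,"wy":0.0,"wz":0.0,"gripper":1.0},{"tx":1.8,"ty":-28.6,"tz":0.4,"wx":0.57,"wy":0.0,"wz":0.0,"gripper":1.0},{"tx":2.6,"ty":-32.5,"tz":0.4,"wx":0.65,"wy":0.0,"wz":0.0,"gripper":1.0}]'
python3 - <<'E'
from go import *
for n in("side","top"):
    c=capture(n); cv2.imwrite(f"pics/{n}1.png",c["frame"][:,:,::-1])
    if n=="side": s=c
cv2.imwrite("pics/side1z.png",cv2.resize(s["frame"][60:200,190:330,::-1],None,fx=4,fy=4,interpolation=2))
rel([530,-98.4,164],np.radians(-9.2))
E
```

```text
time: 1.43
tool_pos: [531.9, -98.2, 200.2]
tcp_rot: [1.485, 1.571, 1.323]
contact_force: [0.8, 0.6, -0.8]
grip_width: 0.6
sgn 1 rotvec tool [-0. -0.  0.]
sgn -1 rotvec tool [3.14 0.   0.  ]
t 1.5333 p [ 532.41 -100.81  198.37] shift cm [ 3.44  0.2  -0.27] F [ 0.62  0.55 -0.1 ] g 0.5424079156224827
[[-0.    0.16  0.99]
 [-0.    0.99 -0.16]
 [-1.   -0.   -0.  ]]
```

View pics/side1z.png

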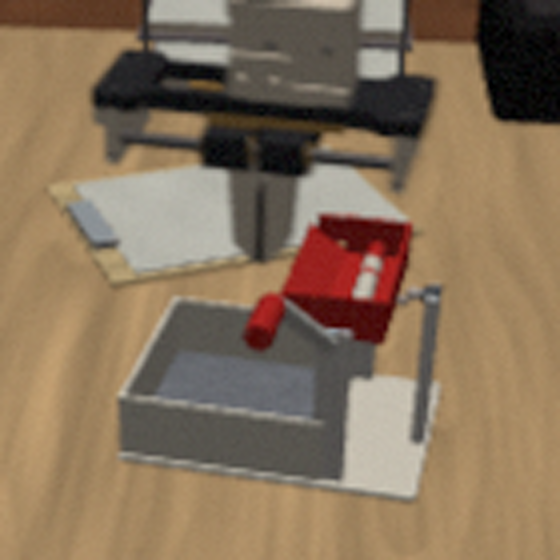

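View pics/top1.png

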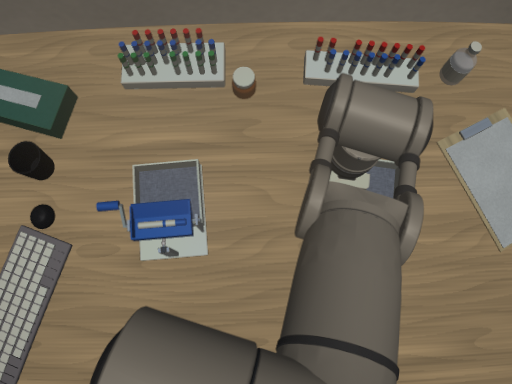

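```bash
python3 -m creep '[{"tx":1.5,"ty":0.2,"tz":-0.1,"wx":0.0,"wy":0.0,"wz":0.0,"gripper":1.0},{"tx":3.0,"ty":0.4,"tz":-0.2,"wx":0.0,"wy":0.0,"wz":0.0,"gripper":1.0},{"tx":3.5,"ty":0.4,"tz":-0.2,"wx":0.0,"wy":0.0,"wz":0.0,"gripper":1.0},{"tx":3.5,"ty":0.4,"tz":-0.2,"wx":0.0,"wy":0.0,"wz":0.0,"gripper":1.0}]'
python3 - <<'E'
from go import *
s=capture("side")
cv2.imwrite("pics/side2z.png",cv2.resize(s["frame"][60:200,190:330,::-1],None,fx=4,fy=4,interpolation=2))
rel([530,-98.4,98],np.radians(-9.2))
E
```

```text
time: 1.87
tool_pos: [528.9, -91.0, 164.4]
tcp_rot: [2.941, 1.567, 2.783]
contact_force: [0.7, 0.5, 0.7]
grip_width: 0.5
sgn 1 rotvec tool [ 0. -0. -0.]
sgn -1 rotvec tool [-3.14  0.   -0.  ]
t 1.9167 p [529.55 -91.31 165.51] shift cm [ 6.75 -0.7   0.16] F [-0.03  0.6  -0.05] g 0.48670004629280544
[[-0.    0.16  0.99]
 [ 0.    0.99 -0.16]
 [-1.    0.   -0.  ]]
```

View pics/side2z.png

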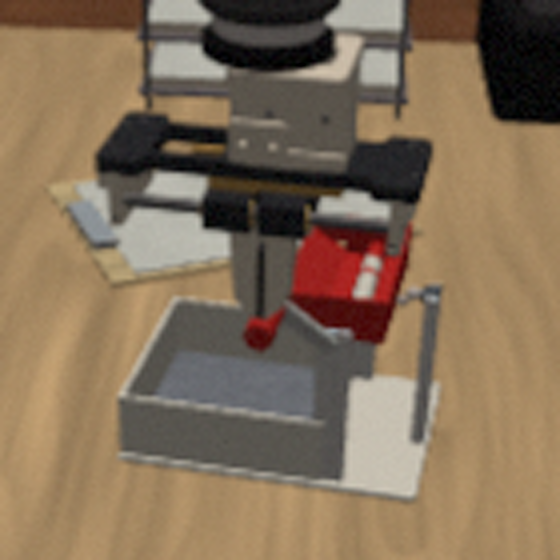

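```bash
python3 -m creep '[{"tx":0.5,"ty":-0.5,"tz":0.1,"wx":0.0,"wy":0.0,"wz":0.0,"gripper":1.0},{"tx":1.0,"ty":-0.5,"tz":0.1,"wx":0.0,"wy":0.0,"wz":0.0,"gripper":1.0},{"tx":1.5,"ty":-0.5,"tz":0.1,"wx":0.0,"wy":0.0,"wz":0.0,"gripper":1.0},{"tx":2.0,"ty":-0.5,"tz":0.1,"wx":0.0,"wy":0.0,"wz":0.0,"gripper":1.0},{"tx":2.5,"ty":-0.5,"tz":0.1,"wx":0.0,"wy":0.0,"wz":0.0,"gripper":1.0},{"tx":3.0,"ty":-0.5,"tz":0.1,"wx":0.0,"wy":0.0,"wz":0.0,"gripper":1.0}]'
python3 - <<'E'
from go import *
s=capture("side")
cv2.imwrite("pics/side3z.png",cv2.resize(s["frame"][60:200,190:330,::-1],None,fx=4,fy=4,interpolation=2))
rel([530,-98.4,98],np.radians(-9.2))
E
```

```text
time: 2.42
tool_pos: [533.8, -98.1, 138.3]
tcp_rot: [-0.13, 1.56, -0.288]
contact_force: [4.7, -1.7, 5.5]
grip_width: 0.3
sgn 1 rotvec tool [0.   0.01 0.  ]
sgn -1 rotvec tool [-3.14 -0.    0.01]
t 2.4667 p [532.63 -97.8  136.91] shift cm [ 3.89 -0.1  -0.28] F [ 1.59 -0.39  4.34] g 0.31462006677857746
[[ 0.01  0.16  0.99]
 [-0.    0.99 -0.16]
 [-1.   -0.    0.01]]
```

View pics/side3z.png

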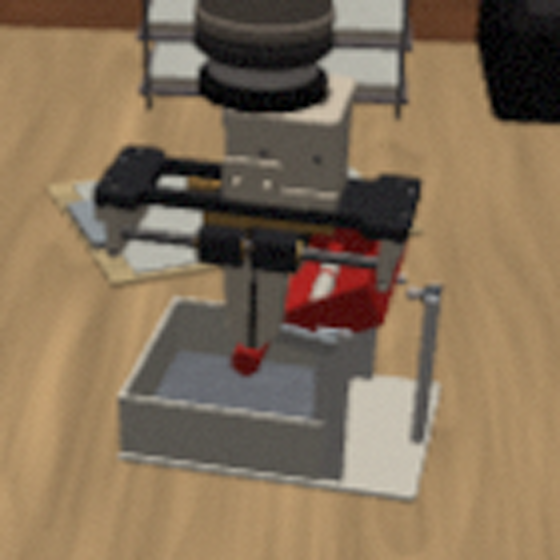

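```bash
python3 -m creep '[{"tx":0.5,"ty":0.0,"tz":0.0,"wx":0.0,"wy":0.0,"wz":0.0,"gripper":1.0},{"tx":1.0,"ty":0.0,"tz":0.0,"wx":0.0,"wy":0.0,"wz":0.0,"gripper":1.0},{"tx":1.5,"ty":0.0,"tz":-0.1,"wx":0.0,"wy":0.0,"wz":0.0,"gripper":1.0},{"tx":2.0,"ty":0.0,"tz":-0.2,"wx":0.0,"wy":0.0,"wz":0.0,"gripper":1.0},{"tx":2.5,"ty":0.0,"tz":-0.3,"wx":0.0,"wy":0.0,"wz":0.0,"gripper":1.0},{"tx":3.0,"ty":0.0,"tz":-0.4,"wx":0.0,"wy":0.0,"wz":0.0,"gripper":1.0},{"tx":3.5,"ty":0.0,"tz":-0.5,"wx":0.0,"wy":0.0,"wz":0.0,"gripper":1.0},{"tx":3.5,"ty":0.0,"tz":-0.5,"wx":0.0,"wy":0.0,"wz":0.0,"gripper":1.0}]'
python3 - <<'E'
from go import *
s=capture("side")
cv2.imwrite("pics/side4z.png",cv2.resize(s["frame"][60:200,190:330,::-1],None,fx=4,fy=4,interpolation=2))
rel([530,-98.4,96],np.radians(-9.2))
E
```

```text
time: 3.13
tool_pos: [525.3, -96.5, 101.1]
tcp_rot: [-0.414, 1.57, -0.572]
contact_force: [-0.4, -1.4, 7.4]
grip_width: 0.4
sgn 1 rotvec tool [0. 0. 0.]
sgn -1 rotvec tool [-3.14 -0.    0.  ]
t 3.1833 p [525.6  -96.51 101.53] shift cm [ 0.55 -0.12  0.46] F [-0.27 -0.53  7.4 ] g 0.3984920862036967
[[ 0.    0.16  0.99]
 [-0.    0.99 -0.16]
 [-1.   -0.    0.  ]]
```

View pics/side4z.png

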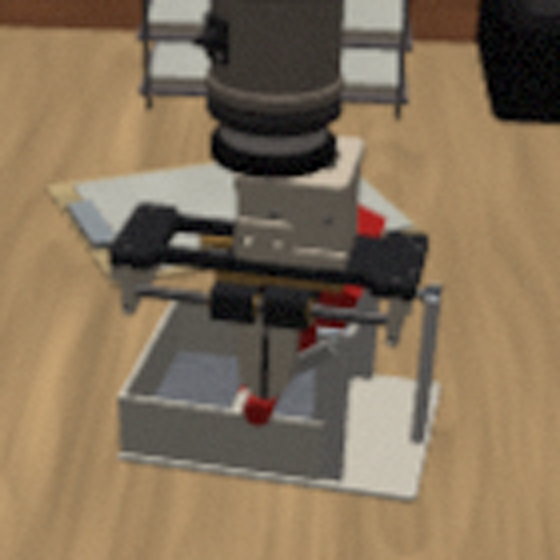

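```bash
python3 -m creep '[{"tx":0.3,"ty":0.0,"tz":0.0,"wx":0.0,"wy":0.0,"wz":0.0,"gripper":1.0},{"tx":0.5,"ty":0.0,"tz":0.0,"wx":0.0,"wy":0.0,"wz":0.0,"gripper":1.0},{"tx":0.6,"ty":0.0,"tz":0.0,"wx":0.0,"wy":0.0,"wz":0.0,"gripper":1.0},{"tx":0.6,"ty":0.0,"tz":0.0,"wx":0.0,"wy":0.0,"wz":0.0,"gripper":1.0},{"tx":0.6,"ty":0.0,"tz":0.0,"wx":0.0,"wy":0.0,"wz":0.0,"gripper":1.0},{"tx":0.6,"ty":0.0,"tz":0.0,"wx":0.0,"wy":0.0,"wz":0.0,"gripper":1.0},{"tx":0.6,"ty":0.0,"tz":0.0,"wx":0.0,"wy":0.0,"wz":0.0,"gripper":1.0},{"tx":0.6,"ty":0.0,"tz":0.0,"wx":0.0,"wy":0.0,"wz":0.0,"gripper":1.0}]'
python3 - <<'E'
from go import *
s=capture("side");c=capture("top")
cv2.imwrite("pics/side5z.png",cv2.resize(s["frame"][60:200,190:330,::-1],None,fx=4,fy=4,interpolation=2))
cv2.imwrite("pics/top5z.png",cv2.resize(c["frame"][130:270,300:440,::-1],None,fx=4,fy=4,interpolation=2))
rel([530,-98.4,96],np.radians(-9.2))
E
```

```text
time: 3.85
tool_pos: [523.2, -96.2, 95.9]
tcp_rot: [-2.995, 1.567, 3.131]
contact_force: [-9.5, -1.0, 14.9]
grip_width: 0.4
sgn 1 rotvec tool [ 0. -0.  0.]
sgn -1 rotvec tool [-3.14 -0.   -0.01]
t 3.95 p [523.16 -96.16  95.89] shift cm [-0.01 -0.11  0.71] F [-9.28 -0.83 13.97] g 0.40488435749579577
[[-0.    0.16  0.99]
 [ 0.    0.99 -0.16]
 [-1.   -0.   -0.  ]]
```

View pics/side5z.png

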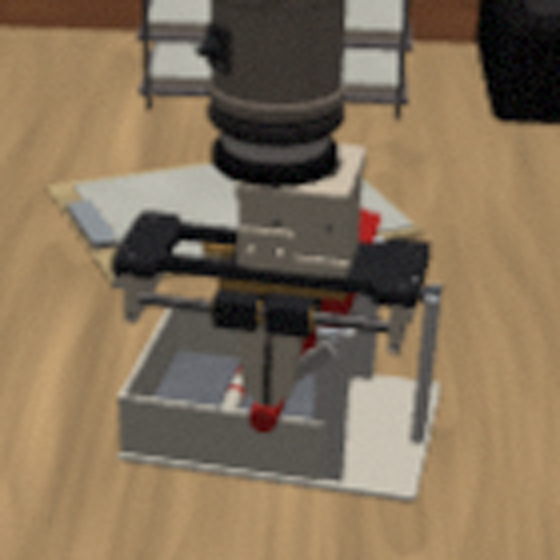

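View pics/top5z.png

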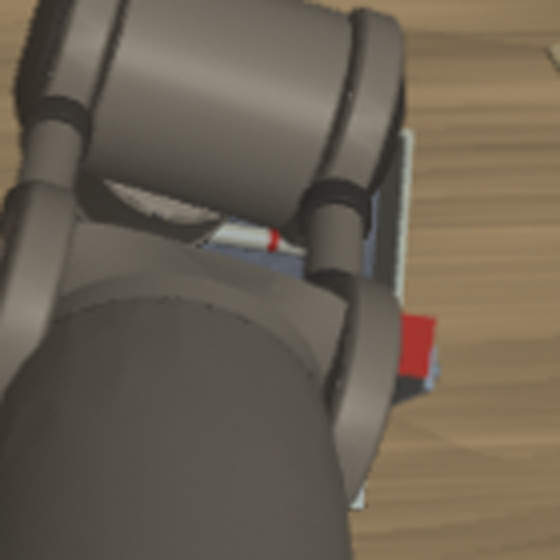

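The pen lies on the bin floor (side zoom about (235,385), top zoom about (265,237)), and the force is rising, so the trough is at its stop. I'm letting it back up under control.

```bash
python3 -m creep '[{"tx":-0.8,"ty":0.0,"tz":0.2,"wx":0.0,"wy":0.0,"wz":0.0,"gripper":1.0},{"tx":-1.6,"ty":0.0,"tz":0.5,"wx":0.0,"wy":0.0,"wz":0.0,"gripper":1.0},{"tx":-2.4,"ty":0.0,"tz":0.6,"wx":0.0,"wy":0.0,"wz":0.0,"gripper":1.0},{"tx":-3.2,"ty":0.0,"tz":0.6,"wx":0.0,"wy":0.0,"wz":0.0,"gripper":1.0},{"tx":-4.2,"ty":0.0,"tz":0.6,"wx":0.0,"wy":0.0,"wz":0.0,"gripper":1.0},{"tx":-5.2,"ty":0.0,"tz":0.6,"wx":0.0,"wy":0.0,"wz":0.0,"gripper":1.0},{"tx":-6.5,"ty":0.0,"tz":0.6,"wx":0.0,"wy":0.0,"wz":0.0,"gripper":1.0},{"tx":-8.5,"ty":0.0,"tz":0.6,"wx":0.0,"wy":0.0,"wz":0.0,"gripper":1.0}]'
python3 -m creep '[{"tx":-3.0,"ty":0.0,"tz":0.0,"wx":0.0,"wy":0.0,"wz":0.0,"gripper":1.0},{"tx":-5.0,"ty":4.0,"tz":0.0,"wx":0.0,"wy":0.0,"wz":0.0,"gripper":1.0},{"tx":-5.0,"ty":8.0,"tz":0.0,"wx":0.0,"wy":0.0,"wz":0.0,"gripper":1.0},{"tx":-5.0,"ty":11.0,"tz":0.0,"wx":0.0,"wy":0.0,"wz":0.0,"gripper":1.0},{"tx":-5.0,"ty":14.0,"tz":0.0,"wx":0.0,"wy":0.0,"wz":0.0,"gripper":1.0},{"tx":-5.0,"ty":16.0,"tz":0.0,"wx":0.0,"wy":0.0,"wz":0.0,"gripper":1.0},{"tx":-5.0,"ty":16.0,"tz":0.0,"wx":0.0,"wy":0.0,"wz":0.0,"gripper":1.0},{"tx":-5.0,"ty":16.0,"tz":0.0,"wx":0.0,"wy":0.0,"wz":0.0,"gripper":1.0}]'
python3 - <<'E'
from go import *
import pickle
s=capture("side");c=capture("top")
pickle.dump({"side":s,"top":c},open("c6.pkl","wb"))
cv2.imwrite("pics/side6.png",s["frame"][:,:,::-1])
cv2.imwrite("pics/top6.png",c["frame"][:,:,::-1])
for n,x in (("top",c),("side",s)):
  for col in 'rb':
    for st,ce,m in comps(x,col,100):
      if 300<plane(x,*ce,149)[0]<600: print(n,col,st,ce,plane(x,*ce,149))
rel([530,-98.4,96],np.radians(-9.2))
E
```

```text
time: 4.62
tool_pos: [530.1, -96.9, 179.2]
tcp_rot: [2.973, 1.568, 2.815]
contact_force: [-0.2, -0.5, 1.0]
grip_width: 0.6
time: 5.28
tool_pos: [556.2, 61.7, 229.7]
tcp_rot: [-2.106, 1.571, -2.261]
contact_force: [-0.2, -0.4, -0.4]
grip_width: 0.1
top r [317 184  22  11 174] [327.66 188.86] [ 528.62 -105.2   149.  ]
top r [ 345  193   63   44 2044] [375.45 214.02] [ 472.95 -201.47  149.  ]
top b [ 97 201  21  10 162] [107.17 205.4 ] [505.18 353.95 149.  ]
top b [ 130  200   53   40 1514] [155.94 219.07] [474.11 250.85 149.  ]
side r [251 116  42  31 634] [274.59 131.82] [ 479.08 -154.25  149.  ]
side b [ 255  214   45   61 2130] [275.86 243.63] [475.14 262.22 149.  ]
side b [252 269  12  31 310] [257.03 284.36] [504.68 352.77 149.  ]
sgn 1 rotvec tool [ 0. -0.  0.]
sgn -1 rotvec tool [-3.14 -0.   -0.  ]
t 5.3833 p [556.17  60.18 229.71] shift cm [ 13.38 -16.07  -0.08] F [ 0.28 -0.83 -0.41] g 0.3528738714648926
[[-0.    0.16  0.99]
 [-0.    0.99 -0.16]
 [-1.   -0.   -0.  ]]
```

View pics/side6.png

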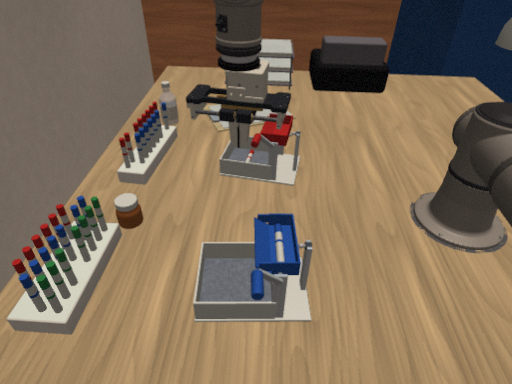

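View pics/top6.png

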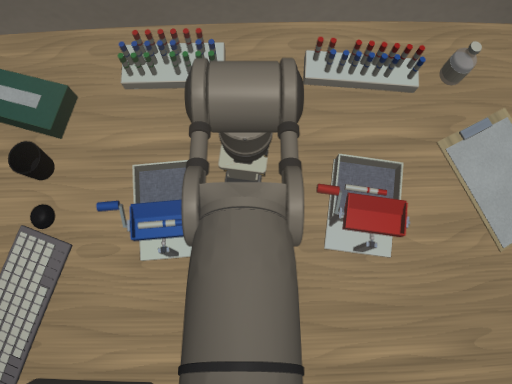

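The top view shows the red bar back at (327.7,188.9), exactly where it started. The pen is in the bin at (365,190), the red trough is empty and the blue tipper hasn't moved.

```bash
python3 -c "
from plant import *
print(close_job())"
```

```text
the job is handed in; nothing more can be done
None
```

I emptied the red trough and handed the job in at about 5.4 s. The used pen is in its own bin and the trough has swung back upright.

- **Push:** I pressed the red bar straight down with the closed fingers. It went past the catch to the stop, with the bar's top at about 96 mm. Force at the stop was about 15 N up, plus about 9 N sideways. I held there for over half a second and eased the bar back up. I then lifted clear and moved the arm aside.
- **Last checks:** The top view puts the red bar back within 0.1 px of where it started. The pen lies on the bin floor and the red trough is empty. The blue bar is where it was, with its pen still in the trough. The wrist reads under 1 N, so the robot is touching nothing.
- **Hitches:** My first move command was refused and moved nothing; it went through once I filled in every field as a decimal. My one check of the bar's position across both cameras missed by 4 mm. That was within what the push could tolerate. None of the last checks failed or disagreed.

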